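# Shut the square hopper's slide gate until its catch clicks

### The arm

A 7-joint arm with a two-finger parallel gripper is mounted at the origin on the work surface. World frame = base frame: x ahead of the robot, y to its left, z up, the work surface at z = 0. Lengths are in m, angles in rad, forces in N, time in s.
With the tool pointing down it reaches from about 0.375 to 0.925 m from the base axis. Payload 3.1 kg.
Tool frame: the origin (TCP) lies midway between the tips of the shut fingers; the grasp point (between the pads) lies 19 mm behind it; z points along the fingers, y is the direction in which the jaws open and shut (so a half turn about z gives the same grasp; the last joint's range is limited). The gripper opens to 85 mm and grips with 20 to 120 N. Pads are 22 mm wide; open, the fingers measure 114 mm over their backs; the gripper's body (76 mm by 85 mm) begins 54 mm behind the grasp point. The pads swing forward as they close: fully open they stand 13 mm farther back than shut.
Start: joints at [1.02, 0.383, 0.044, 1.598, -0.018, 1.161, -0.05], TCP at [0.284, -0.584, 0.194] pointing down, gripper open.
Joint ranges: [-2.61, 2.61], [-0.41, 2.15], [-1.48, 1.57], [0, 2.5], [-1.57, 4.71], [0.05, 1.97], [-2.85, 2.85]. Speed limits (rad/s): [2.79, 2.79, 3.14, 3.14, 3.14, 3.14, 3.14].

### API

Orientations are given as a rotation vector (axis times angle).
In Python, from workcell import ctrl gives the robot as it stands.
- The arm moves only by the shell command python3 -m jog 'ROWS'. ROWS is a JSON object of lists of equal length, an entry for each row: "dp": the shift along the tool's x, y, z in m, a list of three; "rot": the turn, a rotation vector about the tool's x, y, z in rad, a list of three; "gripper": the opening in per cent of the stroke, from 0 (shut) to 100 (fully open). A call has 1 to 8 rows; each row shifts and turns the commanded pose from where the row before left it, along the tool's axes as they then stand; what a row does not reach is not made up. A row lasts 1/8 s, in which the tool goes at most 62.5 mm and 10.7 degrees, less where a joint would pass 70% of its speed; a pose out of reach is approached as far as the arm can. A call is refused whole if a number of a shift passes 0.0625 or a number of a turn 0.188, either way. A call with a gripper value outside its range is refused whole. The fingers move at their own pace and stop on an object; the grip force is fixed at half the most. Time passes only in rows, so rows that do not move let the fingers close. It gives the time, the measured TCP pose, the force and the opening at its end, in the units of the state.
- ctrl.state(): the state, without advancing time (a new reading comes with each control period).
- ctrl.get_image(name): name is "scene" or "top" or "wrist"; returns a dict with "image" (400x640x3 uint8, blue, green, red), "depth" (400x640 float32, m along the optical axis (not along the pixel's ray), 0 where there is no reading), "camera_matrix" (3x3 intrinsics, pixels), "extrinsics" (4x4, takes a point from camera to world coordinates). Camera axes: x right, y down, z forward; pixel columns grow to the right and rows downward; lengths in m; the calibration is good to about 2 mm. The wrist camera is an equidistant fisheye: a pixel r from the principal point sees the ray r / f radians off the axis. A picture is of the moment at which its call begins.
- ctrl.job_done(): hands the job in, once; it reports no verdict.
The state is a dict: "time_s": time; "qpos": joint angles; "qd": joint speeds; "joint_efforts": joint torques, N m; "ee_pos": TCP position; "orientation": TCP orientation; "wrist_force": force on the tool from outside, world axes, zero at the start; "torque": the same for the moment, N m; "grip_width": finger opening in m.
Only numpy, scipy, OpenCV 4.12 (cv2) and the standard library are available. Lean on these libraries where they do the work, as an engineer would, in place of code of your own. Each camera call takes 0.05 s, during which the arm holds its last target.

### The job

The square-mouthed hopper on the bench is to be filled next, so push its slide gate shut, away from you under the hopper, until the spring catch clicks in behind the lug on the gate and holds it. Leave the gate of the round-mouthed hopper open, just as it is.

Things in the scene. Friction and masses are not known exactly. Their poses are not given: they have to be found in the camera images.
- square_handle (a point): Centre of the black handle bar (14 mm along the slide, 60 wide, 52 tall, top 125 over the bench) on the square hopper's gate. It stands on the white gate plate, top 73 mm high, between rails 80 mm high that lie 50 to 66 mm to each side of it. x axis: level, the way the gate shuts (away from the robot, to the hopper); y left across, z up. Hopper: 128 mm square rim, 152 mm high, fixed.
- square_gate (a joint): Square hopper's gate opening, m: 0 shut against its stop, 0.1 open; starts 0.06 to 0.10. Shutting moves the handle along its x axis, to 150 mm before the hopper's centre. About 6 N friction, 3 N more while its lug (94 mm high, 47 to 80 mm ahead of the handle, on the left) pushes the catch aside, 0.04 to 0.008. Below 0.008 the catch springs out behind the lug and holds it.
- square_catch (a joint): Brass spring bolt on the square hopper's left rail, m pushed back to the left: 0 sprung out, 0.008 while the lug passes; back at 0 with a click once the gate is shut far enough (also 0 while it is wide open). Bolt 76 to 94 mm high, its tip 42 mm left of the slide's middle line, housing 96 mm high, both about 35 mm ahead of where the handle ends when shut.
- round_handle (a point): Centre of the like handle bar on the open gate of the other hopper: round mouth, 128 mm across, rim 152 mm high, otherwise built alike, fixed to the bench beside the square one, on either side of it. To be left as it is. Axes and sizes as for the square hopper's handle.

How it is judged:
By the outcome, as a careful person would: the job done as asked, in the order asked, and still so for the second after the job is handed in, with the robot touching nothing.
It also fails if it takes over 29 s, if anything falls off the work surface, if the arm or the gripper's body presses on something with over 40 N, if the wrist force passes 120 N, or if a joint passes its speed limit or range.

## Working session

There is one attempt and no reset: what is moved stays moved. The work goes in short steps, Python scripts to look and compute and a shell command to move; the robot and the scene stay as the last step left them, time stands still between calls to the robot, and variables do not carry over. Pictures are saved under pics/ and viewed, and the job is handed in when it is done.

```bash
mkdir -p pics
cat > h.py <<'E'
import numpy as np,cv2
from workcell import ctrl
def get(n,tag):
    d=ctrl.get_image(n); cv2.imwrite(f'pics/{tag}.png',d['image']); np.savez(f'/tmp/{tag}.npz',**d); return d
def pt(d,u,v):
    z=float(d['depth'][v,u]);K=d['camera_matrix'];p=np.linalg.inv(K)@[u,v,1]*z
    return (d['extrinsics']@np.r_[p,1])[:3]
def onz(d,u,v,h):
    K=d['camera_matrix'];E=d['extrinsics'];r=E[:3,:3]@(np.linalg.inv(K)@[u,v,1]);o=E[:3,3]
    return o+r*(h-o[2])/r[2]
E
python3 - <<'E'
from h import *
get('top','top1');get('scene','scene1');s=ctrl.state();print(s['time_s'],s['ee_pos'],s['orientation'],s['grip_width'])
E
```

```text
0.1 [ 0.28392614 -0.58366925  0.19290842] [-3.05918971e+00 -7.04721208e-01  1.03871507e-03] 0.08504278328204404
```

View pics/top1.png

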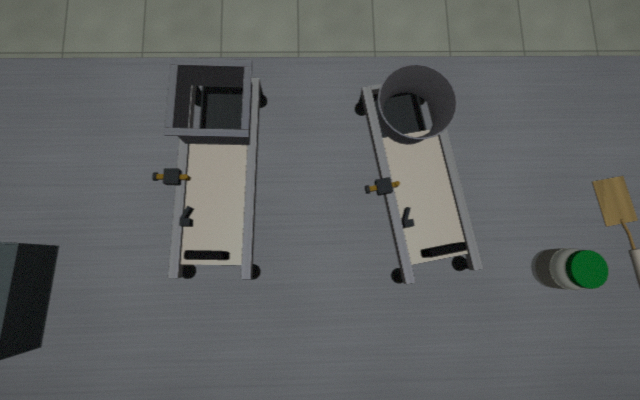

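View pics/scene1.png

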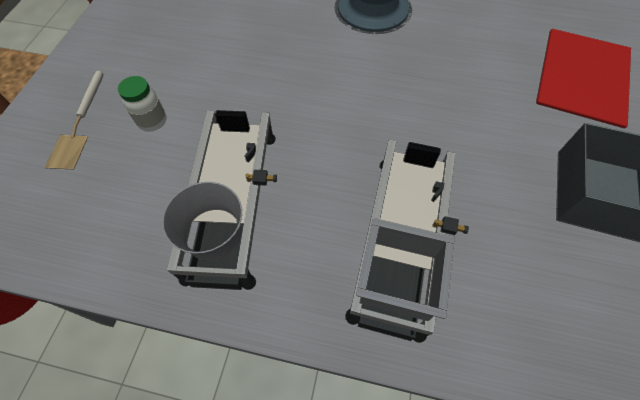

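Top view: the square hopper is on the left, with its handle bar at about (207,255), lug at (187,217) and catch at (172,177). The round one is on the right, with its handle at (444,249). Next I'll measure them.

Run:
```python
from h import *
d=dict(np.load('/tmp/top1.npz'));print(d['extrinsics'].round(3).tolist(),d['camera_matrix'].tolist())
g=d['image'].max(2)
for nm,(u0,u1,v0,v1) in dict(sq=(182,234,245,266),rd=(412,472,238,262)).items():
    m=np.zeros(g.shape,bool);m[v0:v1,u0:u1]=g[v0:v1,u0:u1]<60
    P=np.array([pt(d,u,v) for v,u in np.argwhere(m)])
    T=P[(P[:,2]>.118)&(P[:,2]<.135)]
    print(nm,m.sum(),len(T),P[:,2].min(),P[:,2].max(),np.percentile(P[:,2],[10,50,90]))
    if len(T):
        r=cv2.minAreaRect((T[:,:2]*1000).astype(np.float32));print(r,T.mean(0))
for n,u,v in [('rimTL',172,66),('rimTR',252,66),('rimBL',167,131),('rimBR',249,140)]: print(n,onz(d,u,v,.152).round(4),pt(d,u,v).round(4))
# plate direction: rails
for n,u,v in [('railLb',174,270),('railLt',183,150),('railRb',247,270),('railRt',254,150)]: print(n,onz(d,u,v,.08).round(4),pt(d,u,v).round(4))
for n,u,v in [('lug',189,211),('catch',172,176),('bolttip',187,178)]: print(n,onz(d,u,v,.094).round(4),pt(d,u,v).round(4))
```

```text
[[-0.023, -0.985, 0.173, 0.536], [-0.999, 0.017, -0.037, 0.007], [0.033, -0.173, -0.984, 0.722], [0.0, 0.0, 0.0, 1.0]] [[385.44943115407244, 0.0, 321.9750317558133], [0.0, 385.44943115407244, 194.43888894932343], [0.0, 0.0, 1.0]]
sq 371 317 0.002669438900313237 0.721805013913713 [0.10455874 0.12482682 0.1262121 ]
((551.2385864257812, 167.11495971679688), (58.04288864135742, 12.053309440612793), 88.70384979248047) [0.5518144  0.16589178 0.12492899]
rd 514 330 0.0017400460382435146 0.721805013913713 [0.02853305 0.12378161 0.12606034]
((552.1886596679688, -207.61544799804688), (13.220340728759766, 60.09114456176758), 9.703227996826172) [ 0.55195365 -0.20583417  0.12469215]
rimTL [0.8458 0.2172 0.152 ] [0.8447 0.2164 0.154 ]
rimTR [0.8451 0.092  0.152 ] [0.9269 0.1145 0.0011]
rimBL [0.7389 0.2201 0.152 ] [0.7384 0.2197 0.1532]
rimBR [0.723  0.0956 0.152 ] [0.7466 0.1068 0.08  ]
railLb [0.5294 0.2252 0.08  ] [0.5294 0.2255 0.079 ]
railLt [0.7302 0.2185 0.08  ] [0.7299 0.2182 0.0811]
railRb [0.5266 0.108  0.08  ] [0.5266 0.1079 0.0804]
railRt [0.7286 0.0981 0.08  ] [0.7282 0.0979 0.0813]
lug [0.6231 0.2003 0.094 ] [0.6244 0.203  0.0852]
catch [0.6818 0.2301 0.094 ] [0.6817 0.2299 0.0947]
bolttip [0.6781 0.2056 0.094 ] [0.6788 0.2066 0.0908]
```

Run:
```python
import cv2
a=cv2.imread('pics/top1.png')[40:300,140:300];cv2.imwrite('pics/crop1.png',cv2.resize(a,None,fx=2.3,fy=2.3))
```

```text
(no output)
```

View pics/crop1.png

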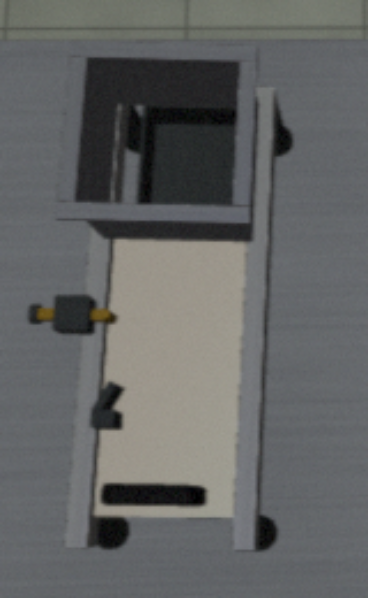

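```bash
cat >> h.py <<'E'
from scipy.spatial.transform import Rotation as R
H=np.array([.5515,.1665]);yaw=-.036
X=np.array([np.cos(yaw),np.sin(yaw),0]);Y=np.array([-X[1],X[0],0])
def rel(target=None):
    s=ctrl.state();r=R.from_rotvec(s['orientation']);p=np.array(s['ee_pos'])
    q=p-np.r_[H,0]
    print('t',s['time_s'],'p',p.round(4),'slide x,y',(q@X).round(4),(q@Y).round(4),'F',np.round(s['wrist_force'],1),'w',s['grip_width'])
    print(r.as_matrix().round(4).tolist())
    if target is not None: print('tool shift',r.inv().apply(np.array(target)-p).round(4))
    # goal rotation: tool z down, tool x along +-X or +-Y
    for k in range(4):
        a=R.from_euler('z',k*90,degrees=True).apply(X);G=R.from_matrix(np.c_[a,np.cross([0,0,-1],a),[0,0,-1]])
        print(k,(r.inv()*G).as_rotvec().round(3),end=' ')
    print()
    return s
E
python3 - <<'E'
from h import *
t=np.r_[H,.194]-.055*X
rel(t); print(t,ctrl.state()['qpos'])
E
```

```text
t 0.1 p [ 0.2839 -0.5837  0.1929] slide x,y -0.2404 -0.7593 F [ 0.1  1.2 -0.2] w 0.08504278328204404
[[0.8992, 0.4375, -0.0012], [0.4375, -0.8992, 0.0021], [-0.0001, -0.0024, -1.0]]
tool shift [ 5.203e-01 -5.833e-01  2.000e-04]
0 [-0.002  0.001  0.489] 1 [-2.000e-03 -1.000e-03 -1.082e+00] 2 [-1.000e-03 -3.000e-03 -2.653e+00] 3 [-1.00e-03  3.00e-03  2.06e+00] 
[0.49653564 0.16847957 0.194     ] [ 1.02022112  0.38376109  0.04385357  1.59941618 -0.01789826  1.16118354
 -0.04991563]
```

```bash
python3 -m jog '{"dp":[[0.037,-0.0417,0],[0.037,-0.0417,0],[0.037,-0.0417,0],[0.037,-0.0417,0],[0.037,-0.0417,0],[0.037,-0.0417,0],[0.037,-0.0417,0]],"rot":[[0,0,0],[0,0,0],[0,0,0],[0,0,0],[0,0,0],[0,0,0],[0,0,0]],"gripper":[0,0,0,0,0,0,0]}'; python3 -c "
from h import *
rel(np.r_[H,.194]-.055*X)"
```

```text
time_s: 0.98
ee_pos: [0.3895, -0.2068, 0.1939]
orientation: [-3.061, -0.705, 0.0]
wrist_force: [1.4, -1.2, 1.0]
grip_width: -0.0001
t 0.975 p [ 0.3895 -0.2068  0.1939] slide x,y -0.1485 -0.3789 F [ 1.4 -1.2  1. ] w -0.00013128062811686958
[[0.8992, 0.4374, -0.0002], [0.4374, -0.8992, -0.0], [-0.0002, -0.0001, -1.0]]
tool shift [ 2.604e-01 -2.906e-01 -1.000e-04]
0 [-0.     0.     0.489] 1 [-0.     0.    -1.082] 2 [-0.    -0.    -2.653] 3 [0.   0.   2.06]
```

```bash
python3 -m jog '{"dp":[[0.037,-0.0415,0],[0.037,-0.0415,0],[0.037,-0.0415,0],[0.037,-0.0415,0],[0.037,-0.0415,0],[0.037,-0.0415,0],[0.037,-0.0415,0]],"rot":[[0,0,0],[0,0,0],[0,0,0],[0,0,0],[0,0,0],[0,0,0],[0,0,0]],"gripper":[0,0,0,0,0,0,0]}'; python3 -m jog '{"dp":[[0,0,0],[0,0,0],[0,0,0],[0,0,0]],"rot":[[0,0,0.163],[0,0,0.163],[0,0,0.163],[0,0,0]],"gripper":[0,0,0,0]}'; python3 -c "
from h import *
rel(np.r_[H,.092]-.055*X);get('wrist','w1');get('top','top2')"
```

```text
time_s: 1.85
ee_pos: [0.4954, 0.1671, 0.1939]
orientation: [3.061, 0.704, -0.001]
wrist_force: [0.7, -0.3, 1.2]
grip_width: 0.0001
time_s: 2.35
ee_pos: [0.4949, 0.1657, 0.1937]
orientation: [3.141, -0.054, -0.001]
wrist_force: [0.0, 0.1, -0.3]
grip_width: -0.0001
t 2.35 p [0.4949 0.1657 0.1937] slide x,y -0.0565 -0.0029 F [ 0.   0.1 -0.3] w -7.694640673639349e-05
[[0.9994, -0.0342, -0.0009], [-0.0342, -0.9994, -0.0004], [-0.0009, 0.0005, -1.0]]
tool shift [ 0.0016 -0.0029  0.1017]
0 [0.    0.001 0.002] 1 [-0.000e+00  1.000e-03 -1.569e+00] 2 [-1.00e-03  1.00e-03 -3.14e+00] 3 [1.000e-03 0.000e+00 1.573e+00]
```

View pics/top2.png

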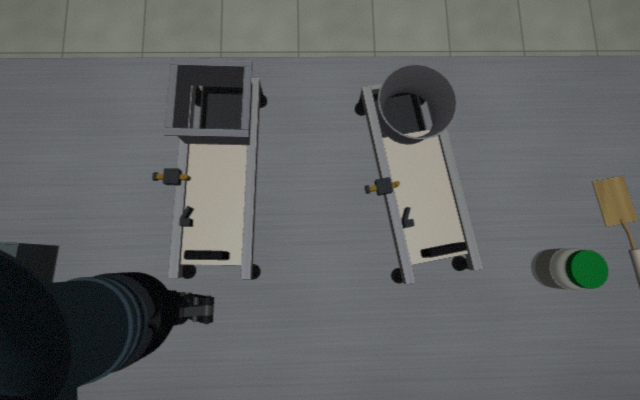

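View pics/w1.png

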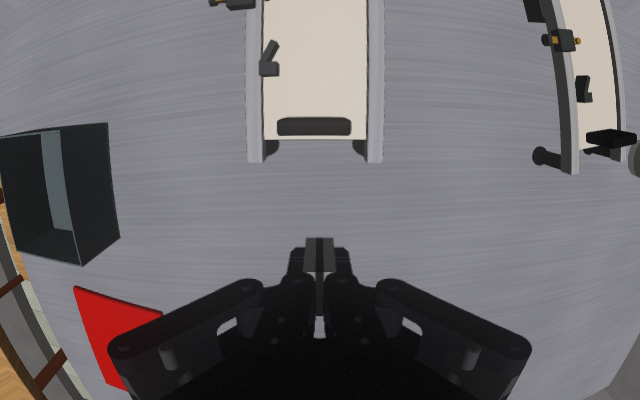

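Fingers are shut and aligned behind the square handle (top view: fingers at (205,308), handle at (207,255)). The path is clear, so I'll descend and approach.

```bash
python3 -m jog '{"dp":[[0.002,-0.003,0.033],[0,0,0.033],[0,0,0.033],[0,0,0],[0.012,0,0],[0.012,0,0],[0,0,0]],"rot":[[0,0,0],[0,0,0],[0,0,0],[0,0,0],[0,0,0],[0,0,0],[0,0,0]],"gripper":[0,0,0,0,0,0,0]}'; python3 -c "
from h import *
rel();get('wrist','w2')"
```

```text
time_s: 3.32
ee_pos: [0.5243, 0.168, 0.0968]
orientation: [-3.14, 0.059, -0.006]
wrist_force: [0.5, -0.3, 0.0]
grip_width: -0.0004
t 3.325 p [0.5243 0.168  0.0968] slide x,y -0.0272 0.0005 F [ 0.5 -0.3  0. ] w -0.00040543806644588985
[[0.9993, -0.0377, 0.0036], [-0.0377, -0.9993, 0.0012], [0.0035, -0.0014, -1.0]]
0 [-0.001 -0.004 -0.002] 1 [ 0.002 -0.004 -1.573] 2 [-6.00e-03  2.00e-03  3.14e+00] 3 [-0.004 -0.002  1.569]
```

View pics/w2.png

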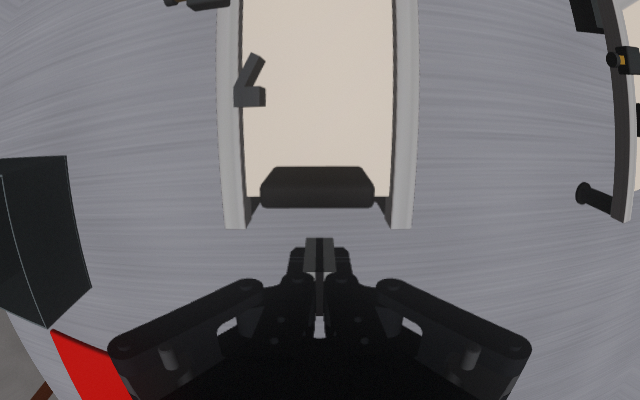

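The wrist view shows the handle (318,187) centred ahead of the fingers (320,255). Now I'll push.

```bash
python3 -m jog '{"dp":[[0.008,0,0],[0.01,0,0],[0.01,0,0],[0.01,0,0],[0.01,0,0],[0,0,0]],"rot":[[0,0,0],[0,0,0],[0,0,0],[0,0,0],[0,0,0],[0,0,0]],"gripper":[0,0,0,0,0,0]}'; python3 -c "
from h import *
rel()"
```

```text
time_s: 4.12
ee_pos: [0.5704, 0.166, 0.0952]
orientation: [-3.141, 0.058, -0.001]
wrist_force: [0.5, 0.3, -0.6]
grip_width: 0.0001
t 4.125 p [0.5704 0.166  0.0952] slide x,y 0.0189 0.0001 F [ 0.5  0.3 -0.6] w 9.960467086925333e-05
[[0.9993, -0.0371, 0.0004], [-0.0371, -0.9993, 0.0003], [0.0004, -0.0003, -1.0]]
0 [-0.    -0.    -0.001] 1 [ 0.000e+00 -1.000e-03 -1.572e+00] 2 [-1.000e-03  0.000e+00  3.141e+00] 3 [-1.00e-03 -0.00e+00  1.57e+00]
```

```bash
python3 -m jog '{"dp":[[0.01,0,0],[0.01,0,0],[0.01,0,0]],"rot":[[0,0,0],[0,0,0],[0,0,0]],"gripper":[0,0,0]}'; python3 -c "
from h import *
rel();get('wrist','w3');get('top','top3')"
```

```text
time_s: 4.5
ee_pos: [0.6002, 0.165, 0.0953]
orientation: [-3.141, 0.057, -0.0]
wrist_force: [-0.4, 0.5, 0.1]
grip_width: 0.0001
t 4.5 p [0.6002 0.165  0.0953] slide x,y 0.0488 0.0003 F [-0.4  0.5  0.1] w 7.644939265502712e-05
[[0.9993, -0.0363, 0.0003], [-0.0363, -0.9993, 0.0001], [0.0003, -0.0001, -1.0]]
0 [-0. -0. -0.] 1 [ 0.    -0.    -1.571] 2 [-0.     0.     3.141] 3 [-0.    -0.     1.571]
```

View pics/w3.png

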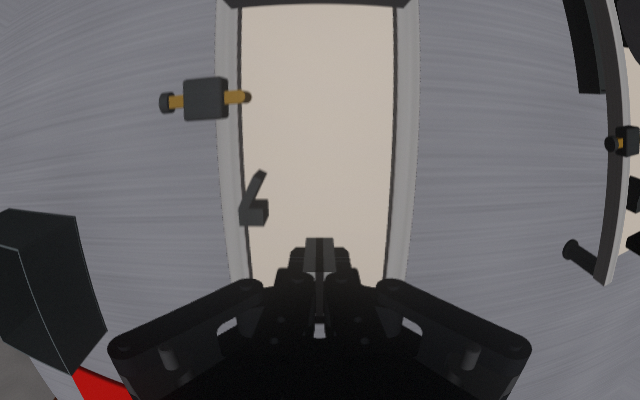

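View pics/top3.png

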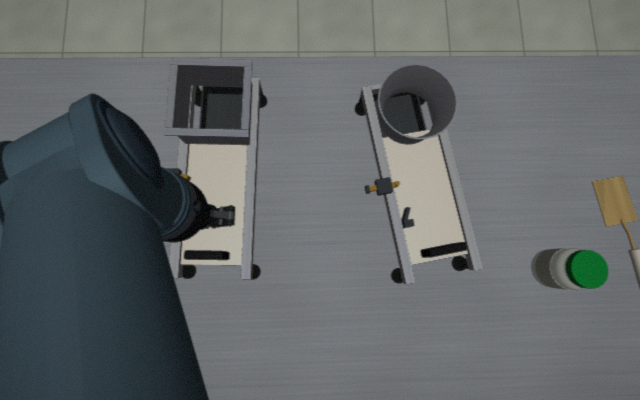

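```bash
python3 - <<'E'
from h import *
for t,us in (('top2',[(185,308),(195,308),(200,302),(208,300),(211,308),(211,316)]),('top3',[(207,255),(212,215),(222,215),(230,208),(233,215),(233,222)])):
    d=dict(np.load(f'/tmp/{t}.npz'))
    for u,v in us: print(t,u,v,pt(d,u,v).round(4))
print(ctrl.state()['qpos'])
E
python3 - <<'E'
import cv2
a=cv2.imread('pics/top3.png')[160:280,140:280];cv2.imwrite('pics/crop3.png',cv2.resize(a,None,fx=5,fy=5,interpolation=2))
E
```

```text
top2 185 308 [0.4965 0.1255 0.3384]
top2 195 308 [0.5365 0.0071 0.7218]
top2 200 302 [0.5    0.1166 0.3199]
top2 208 300 [0.5021 0.1076 0.3246]
top2 211 308 [0.4941 0.1051 0.3219]
top2 211 316 [0.4865 0.1049 0.322 ]
top3 207 255 [0.5511 0.1616 0.1243]
top3 212 215 [0.5973 0.1266 0.2412]
top3 222 215 [0.5984 0.1166 0.2307]
top3 230 208 [0.6075 0.1071 0.2286]
top3 233 215 [0.599  0.1041 0.2237]
top3 233 222 [0.59   0.1041 0.2227]
[ 0.06023787  0.48505904 -0.498471    1.72732167  0.26898096  0.99630142
 -2.14513185]
```

View pics/crop3.png

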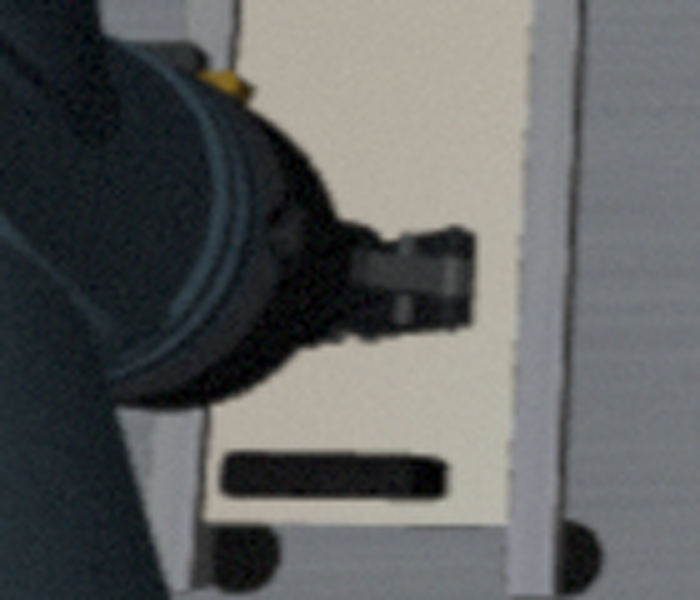

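Run:
```python
from h import *
get('scene','scene3')
def fpt(d,u,v):
    K=d['camera_matrix'];x=(u-K[0,2])/K[0,0];y=(v-K[1,2])/K[1,1];r=np.hypot(x,y)
    z=float(d['depth'][v,u]);k=np.tan(r)/r
    return (d['extrinsics']@[x*k*z,y*k*z,z,1])[:3]
for t,us in (('w2',[(313,242),(313,255),(313,268),(300,258),(318,178),(318,196),(318,150),(228,180)]),('w3',[(313,242),(313,255),(313,268),(300,258),(350,200),(255,212),(205,98)])):
    d=dict(np.load(f'/tmp/{t}.npz'))
    for u,v in us: print(t,u,v,fpt(d,u,v).round(4),d['depth'][v,u])
```

```text
w2 313 242 [0.5354 0.17   0.1427] 0.14507495
w2 313 255 [0.5349 0.1697 0.1553] 0.13310233
w2 313 268 [0.5351 0.1695 0.1674] 0.12141803
w2 300 258 [0.5318 0.1758 0.1518] 0.13743147
w2 318 178 [0.5592 0.1668 0.1117] 0.16812274
w2 318 196 [0.5528 0.167  0.1249] 0.15731293
w2 318 150 [0.5694 0.1666 0.0727] 0.20272684
w2 228 180 [0.553  0.2279 0.0785] 0.20243326
w3 313 242 [0.6116 0.167  0.1415] 0.14465219
w3 313 255 [0.6112 0.1668 0.1543] 0.13249552
w3 313 268 [0.6113 0.1666 0.1659] 0.121363446
w3 300 258 [0.6079 0.1729 0.1504] 0.13720065
w3 350 200 [0.6106 0.1431 0.073 ] 0.2104371
w3 255 212 [0.6113 0.2043 0.0939] 0.1907791
w3 205 98 [0.6838 0.2296 0.0948] 0.16967565
```

View pics/scene3.png

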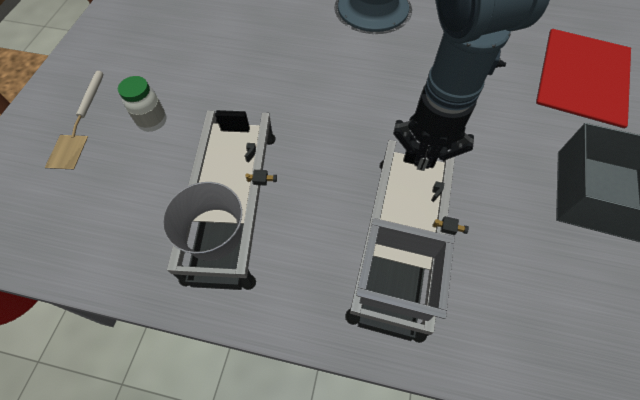

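Both views show that the handle and lug haven't moved. The wrist depth puts the fingertips at z≈0.14 while the reported TCP is 0.095, so the fingers passed above the bar (top 0.125). I'll pin down this offset before moving again.

```bash
cat >> h.py <<'E'
def fpt(d,u,v):
    K=d['camera_matrix'];x=(u-K[0,2])/K[0,0];y=(v-K[1,2])/K[1,1];r=np.hypot(x,y)
    z=float(d['depth'][v,u]);k=np.tan(r)/r
    return (d['extrinsics']@[x*k*z,y*k*z,z,1])[:3]
E
python3 - <<'E'
from h import *
for t in ('w1','w2','w3'):
    d=dict(np.load(f'/tmp/{t}.npz'))
    for v in range(228,246,2): print(t,v,fpt(d,313,v).round(4),fpt(d,326,v).round(4))
d=dict(np.load('/tmp/scene3.npz'))
for u,v in [(418,160),(422,164),(425,167),(428,160),(424,162),(421,167)]: print(pt(d,u,v).round(4))
import cv2
a=d['image'][110:200,370:490];cv2.imwrite('pics/crop4.png',cv2.resize(a,None,fx=6,fy=6,interpolation=2))
E
```

```text
w1 228 [4.161e-01 1.757e-01 1.000e-04] [ 4.154e-01  1.588e-01 -1.000e-04]
w1 230 [ 0.4123  0.1759 -0.0023] [4.128e-01 1.589e-01 3.000e-04]
w1 232 [ 0.4101  0.1759 -0.0007] [ 0.4093  0.159  -0.0011]
w1 234 [ 4.074e-01  1.760e-01 -4.000e-04] [ 0.4067  0.159  -0.0005]
w1 236 [ 0.4041  0.1762 -0.0013] [ 0.4035  0.1591 -0.0014]
w1 238 [0.5064 0.1678 0.2354] [0.5057 0.1615 0.2344]
w1 240 [0.5065 0.1678 0.238 ] [0.5063 0.1616 0.238 ]
w1 242 [0.5062 0.1678 0.2398] [0.5057 0.1616 0.239 ]
w1 244 [0.506  0.1677 0.2416] [0.5064 0.1617 0.2428]
w2 228 [ 0.4847  0.175  -0.0016] [ 0.4843  0.1625 -0.0015]
w2 230 [4.834e-01 1.751e-01 2.000e-04] [ 0.4825  0.1626 -0.0007]
w2 232 [ 0.481   0.1752 -0.0006] [ 0.4805  0.1626 -0.0006]
w2 234 [ 0.4788  0.1753 -0.0007] [ 0.4778  0.1627 -0.002 ]
w2 236 [ 0.4768  0.1754 -0.0006] [ 0.4758  0.1627 -0.0018]
w2 238 [0.536  0.17   0.1393] [0.5355 0.1638 0.1388]
w2 240 [0.5357 0.17   0.1411] [0.5356 0.1638 0.1413]
w2 242 [0.5354 0.17   0.1427] [0.5347 0.1638 0.1417]
w2 244 [0.5352 0.1699 0.1446] [0.5352 0.1639 0.145 ]
w3 228 [0.591  0.1692 0.073 ] [0.5899 0.16   0.0712]
w3 230 [0.589  0.1693 0.0718] [0.5891 0.1601 0.0729]
w3 232 [0.588  0.1693 0.0731] [0.5878 0.1601 0.0733]
w3 234 [0.586  0.1694 0.0719] [0.5855 0.1602 0.0717]
w3 236 [0.5844 0.1695 0.0719] [0.5841 0.1602 0.0718]
w3 238 [0.6113 0.1671 0.1362] [0.6112 0.1608 0.1364]
w3 240 [0.6118 0.1671 0.1397] [0.6112 0.1609 0.1388]
w3 242 [0.6116 0.167  0.1415] [0.6113 0.1609 0.1414]
w3 244 [0.6116 0.167  0.1438] [0.611  0.161  0.1429]
[0.6077 0.1551 0.158 ]
[0.6104 0.1634 0.1524]
[0.6114 0.1699 0.1466]
[0.6117 0.1699 0.1683]
[0.6114 0.165  0.1604]
[0.6109 0.1636 0.1439]
```

View pics/crop4.png

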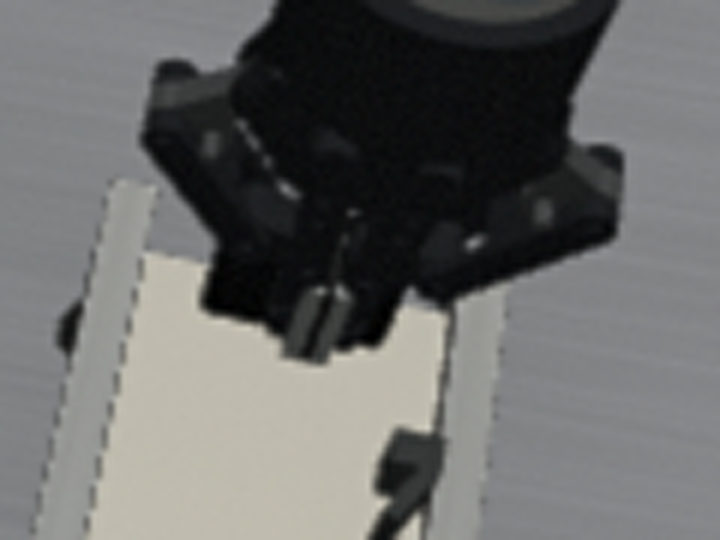

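Three cameras agree: the real tips are about 42 mm above the reported TCP z. The x and y readings match the images. I'll lift slightly, retreat over the bar, then come down with the tips at about 0.095 (reported about 0.053).

```bash
python3 -m jog '{"dp":[[0,0,-0.012],[-0.027,0,0],[-0.027,0,0],[-0.027,0,0],[0,0,0],[0,0,0.027],[0,0,0.027],[0,0,0]],"rot":[[0,0,0],[0,0,0],[0,0,0],[0,0,0],[0,0,0],[0,0,0],[0,0,0],[0,0,0]],"gripper":[0,0,0,0,0,0,0,0]}'; python3 -c "
from h import *
rel();d=get('wrist','w4')
for u,v in [(313,239),(313,242),(318,150),(318,170),(318,185),(318,200)]: print(u,v,fpt(d,u,v).round(4))"
```

```text
time_s: 5.65
ee_pos: [0.5175, 0.1671, 0.0517]
orientation: [3.14, -0.057, -0.006]
wrist_force: [0.7, -1.3, 0.6]
grip_width: 0.0002
t 5.65 p [0.5175 0.1671 0.0517] slide x,y -0.034 -0.0006 F [ 0.7 -1.3  0.6] w 0.00021701272175217809
[[0.9993, -0.0366, -0.0035], [-0.0366, -0.9993, -0.0011], [-0.0035, 0.0012, -1.0]]
0 [ 0.001  0.003 -0.001] 1 [-0.002  0.004 -1.571] 2 [ 5.000e-03 -2.000e-03  3.141e+00] 3 [0.004 0.002 1.57 ] 
313 239 [0.5289 0.1693 0.0942]
313 242 [0.529  0.1692 0.0979]
318 150 [0.5903 0.1643 0.2306]
318 170 [0.5593 0.1658 0.0786]
318 185 [0.5595 0.1657 0.1097]
318 200 [0.5577 0.1657 0.1243]
```

View pics/w4.png

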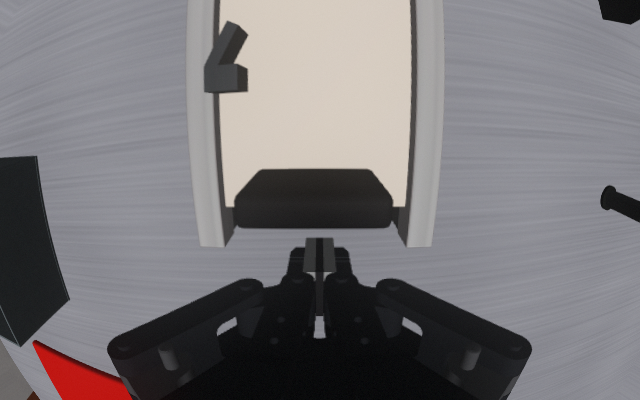

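The wrist view shows the bar (313,198) directly ahead of the fingers, tips at 0.093. I'll push in small steps and watch the force.

```bash
python3 -m jog '{"dp":[[0.008,0,0],[0.006,0,0],[0.005,0,0],[0.005,0,0],[0.005,0,0],[0.005,0,0]],"rot":[[0,0,0],[0,0,0],[0,0,0],[0,0,0],[0,0,0],[0,0,0]],"gripper":[0,0,0,0,0,0]}'; python3 -c "
from h import *
rel()"
```

```text
time_s: 6.45
ee_pos: [0.5498, 0.1673, 0.0535]
orientation: [3.14, -0.055, -0.008]
wrist_force: [-7.1, -0.1, 4.7]
grip_width: 0.0002
t 6.45 p [0.5498 0.1673 0.0535] slide x,y -0.0017 0.0007 F [-7.1 -0.1  4.7] w 0.00019271932043153598
[[0.9994, -0.0352, -0.0053], [-0.0352, -0.9994, -0.0012], [-0.0053, 0.0014, -1.0]]
0 [0.001 0.005 0.001] 1 [-0.003  0.005 -1.57 ] 2 [-8.000e-03  2.000e-03 -3.141e+00] 3 [0.005 0.003 1.572]
```

```bash
python3 -m jog '{"dp":[[0.008,0,0],[0.008,0,0],[0.008,0,0],[0.008,0,0],[0.008,0,0],[0.008,0,0],[0.008,0,0]],"rot":[[0,0,0],[0,0,0],[0,0,0],[0,0,0],[0,0,0],[0,0,0],[0,0,0]],"gripper":[0,0,0,0,0,0,0]}'; python3 -c "
from h import *
rel();get('wrist','w5')"
```

```text
time_s: 7.32
ee_pos: [0.6018, 0.1653, 0.0535]
orientation: [3.138, -0.055, -0.021]
wrist_force: [-15.1, -1.1, 11.5]
grip_width: 0.0001
t 7.325 p [0.6018 0.1653 0.0535] slide x,y 0.0503 0.0006 F [-15.1  -1.1  11.5] w 8.488561412200624e-05
[[0.9993, -0.0347, -0.0135], [-0.0348, -0.9994, -0.0032], [-0.0134, 0.0036, -0.9999]]
0 [0.004 0.013 0.001] 1 [-0.008  0.013 -1.57 ] 2 [-0.021  0.006 -3.14 ] 3 [0.013 0.008 1.572]
```

View pics/w5.png

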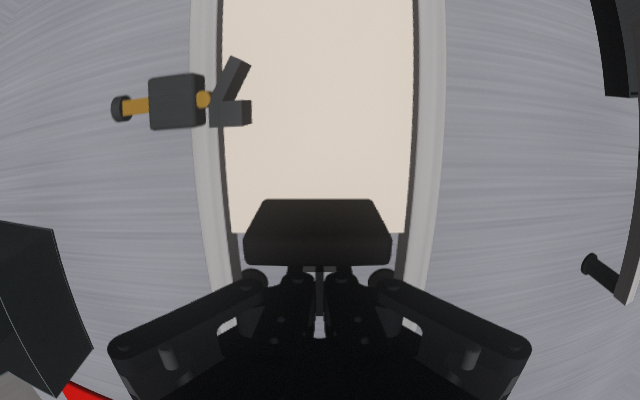

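The lug (230,100) is now pushing the bolt (203,98) aside. I'll continue.

```bash
python3 -m jog '{"dp":[[0.006,0,0],[0.006,0,0],[0.005,0,0]],"rot":[[0,0,0],[0,0,0],[0,0,0]],"gripper":[0,0,0]}'; python3 -c "
from h import *
rel();get('wrist','w6')"
```

```text
time_s: 7.75
ee_pos: [0.6224, 0.1647, 0.0533]
orientation: [3.14, -0.055, -0.009]
wrist_force: [-6.5, -0.4, 4.3]
grip_width: 0.0001
t 7.75 p [0.6224 0.1647 0.0533] slide x,y 0.071 0.0008 F [-6.5 -0.4  4.3] w 6.567187134344664e-05
[[0.9994, -0.0351, -0.006], [-0.0351, -0.9994, -0.001], [-0.0059, 0.0012, -1.0]]
0 [0.001 0.006 0.001] 1 [-0.004  0.006 -1.57 ] 2 [-9.000e-03  2.000e-03 -3.141e+00] 3 [0.006 0.004 1.572]
```

View pics/w6.png

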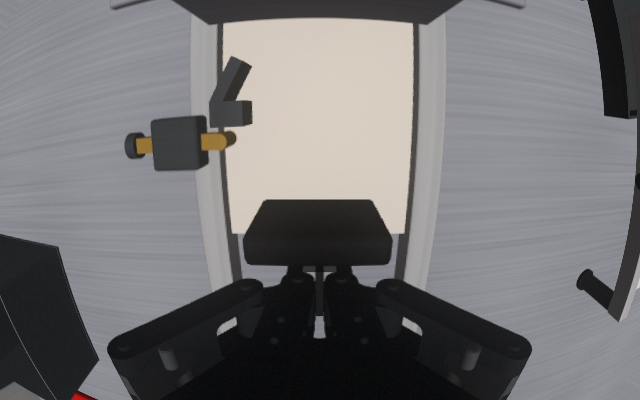

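The bolt has sprung out: its tip is at (230,140), behind the lug (rear edge at row 126). I'll give a small seating nudge, then back off.

```bash
python3 -m jog '{"dp":[[0.003,0,0],[0,0,0]],"rot":[[0,0,0],[0,0,0]],"gripper":[0,0]}'; python3 -m jog '{"dp":[[-0.015,0,0],[-0.02,0,0],[-0.02,0,0],[0,0,-0.05],[0,0,-0.05],[0,0,-0.03],[-0.04,0,0],[0,0,0]],"rot":[[0,0,0],[0,0,0],[0,0,0],[0,0,0],[0,0,0],[0,0,0],[0,0,0],[0,0,0]],"gripper":[0,0,0,0,0,0,0,0]}'; python3 -c "
from h import *
rel();get('wrist','w7');get('scene','s7');get('top','t7')"
```

```text
time_s: 8.05
ee_pos: [0.6263, 0.1647, 0.0533]
orientation: [3.141, -0.056, -0.007]
wrist_force: [-5.9, 0.7, 3.6]
grip_width: -0.0003
time_s: 9.05
ee_pos: [0.5305, 0.168, 0.1834]
orientation: [3.14, -0.053, -0.0]
wrist_force: [-0.2, -0.2, 0.4]
grip_width: -0.0
t 9.05 p [0.5305 0.168  0.1834] slide x,y -0.0211 0.0007 F [-0.2 -0.2  0.4] w -4.875506283845008e-05
[[0.9994, -0.0336, -0.0002], [-0.0336, -0.9994, -0.0014], [-0.0002, 0.0014, -1.0]]
0 [0.001 0.    0.002] 1 [ 1.000e-03  1.000e-03 -1.568e+00] 2 [-0.000e+00  2.000e-03 -3.139e+00] 3 [ 1.000e-03 -1.000e-03  1.573e+00]
```

View pics/s7.png

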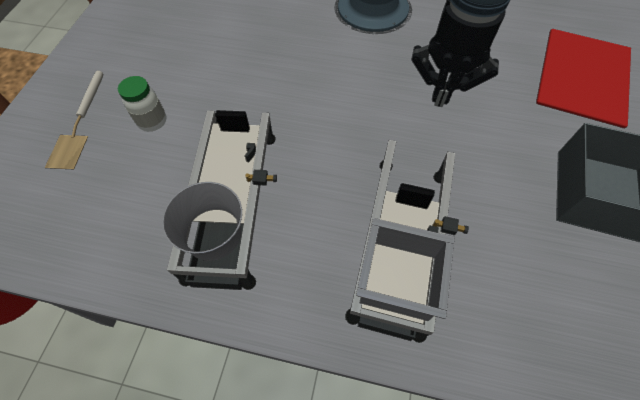

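View pics/w7.png

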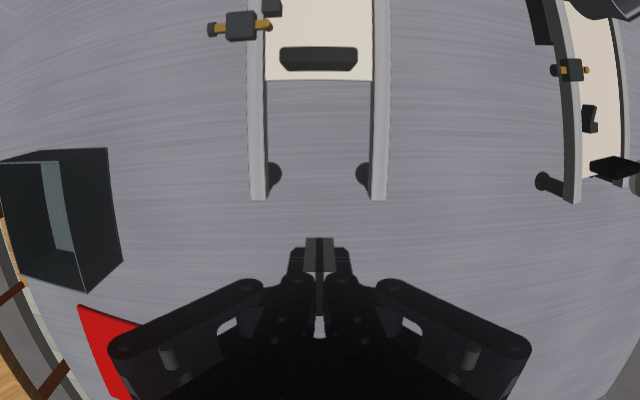

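View pics/t7.png

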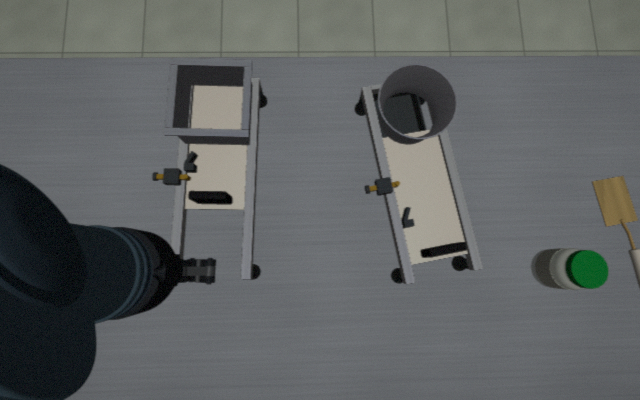

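The gate is shut, with the bolt out at (187,177) behind the lug (190,163). The square hopper's floor now shows white, and the round handle is unchanged at (444,249). The gripper is clear, so I'm handing in.

```bash
python3 -c "
from h import *
d=dict(np.load('/tmp/t7.npz'))
for u,v in [(210,197),(444,249)]: print(pt(d,u,v).round(4))
print(ctrl.job_done())"
```

```text
[0.64   0.1589 0.1264]
[ 0.552  -0.2026  0.1245]
the job is handed in; nothing more can be done
None
```

The square hopper's gate is shut and its catch is holding it. I pushed its handle about 89 mm with the closed fingers, and the wrist force read at most about 19 N at the end of any move. The job was handed in at about 9 s on the robot's clock.

- **Square gate:** The last pictures show the brass bolt sprung out behind the lug, and the gate plate closing off the hopper. The handle measures x ≈ 0.64 m, which matches the expected shut position. It stayed there after I pulled the gripper away, and the wrist force then read about zero.
- **Round gate:** I left it alone. Its handle still measures x ≈ 0.552 m, the same as at the start.
- **First push missed:** The reported TCP height was about 42 mm lower than where the wrist and scene cameras showed the fingertips. The closed fingers passed above the handle bar without touching it. I corrected for the offset and pushed again, but did not find its cause.
- **Not tested:** I did not pull back on the gate to prove the catch holds. That rests on the pictures and on the gate staying put.

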